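Move the snap cover from the empty vial box to the filled one

TASK

The snap cover is on the empty box; it belongs on the filled vial box in the steel tray. Pinch the cover's two side paddles together to free it, keep them pinched while you fit it onto the filled box, press it gently fully home against the sprung rubber bars, and let the paddles spring out while it is held down so that it stays latched, flat and square on the box. Never press or wrench hard on either box, leave the other things on the table alone, and take the hand away.

Things in the scene. Friction and masses are not known exactly. Their poses are not given: they have to be found in the camera images.
- cover_grip (a point): The snap cover (white plate 130 x 94 x 6 mm, about 180 g): point midway between its two upright grey pinch paddles, 24 above the plate's top, 30 above its underside. x along the long side, z up. Paddles stand 40 above the plate, 24 wide (x), 6 thick; outer faces 60 apart along y when free, 49 when pressed fully in. Fingertips may come within a few mm of the plate. Same both ways round.
- cover_under (a point): Centre of the underside of the cover's plate. Below it four corner pegs (9 across, 22 deep, lowest 7 tapered to 3) enter a box with 1.5 mm play all round. Each paddle carries a square hook, 9.5 to 15.5 mm below here, reaching outwards under a box's lip: it passes the lip only with its paddle pressed in 3.5 mm or more, and catches only if let out within 1.5 mm of the plate lying on the rim.
- tab_left (a joint): Inward travel of the paddle at +y of the cover: 0 is sprung out (hook out), 0.0055 m pressed fully in. Spring: 4 N at rest rising to 11 N fully in.
- tab_right (a joint): The same for the paddle at -y.
- empty_box: The empty box, fixed to the table, with the cover snapped on it at the start: open-topped ribbed plastic box 130 (x) x 94 (y) x 70 mm high; origin at the centre of its underside. Lips inside the two long walls, 8 mm deep from the rim down, leave an opening of 122 x 72 mm. The cover's plate lies on its rim, with its x along the box's x.
- tray: Steel tray 148 (x) x 108 (y) x 22 mm, fixed to the table; origin at the centre of its underside. The filled vial box, of the same kind and size as the empty one, stands centred in it, x along x, on an ice pack of unknown thickness.
- tray_rim_low (a point): The lowest place where the middle of the filled box's rim can be, 76 mm above the tray's underside. The real rim lies 0 to 8 mm above this point, different each time and not measured. The box is firm and does not give.
- seal (a joint): Sprung frame with two black rubber bars (8 mm wide, 48 mm either side of the middle along x) across the filled box. Value: how far it is pushed down; 0 is free, 5 mm above the rim, 0.005 m is the cover's plate lying on the rim. Pushes up with 4 N when touched, 9 N at 0.005 m; then the rim is hard. With the cover latched and let go it rests near 0.0035 m.
- bowl: Bystander, to be left alone: round steel bowl, 130 across, 50 high (mm); origin at the centre of its underside.
- vial_a: Bystander, to be left alone: small glass bottle, 28 across, 50 high, stands between the two boxes (mm); origin at the centre of its underside.
- vial_b: Bystander, to be left alone: small glass bottle like vial_a, also between the boxes (mm); origin at the centre of its underside.
- canister: Bystander, to be left alone: clear jar, 90 across, 110 high (mm); origin at the centre of its underside.
- tape: Bystander, to be left alone: paper tape roll lying flat, 64 across, 20 high (mm); origin at the centre of its underside.
- glove_box: Bystander, to be left alone: paper carton 120 x 200 x 70 (mm); origin at the centre of its underside.
- gel: Bystander, to be left alone: clear bottle, 56 across, 130 high (mm); origin at the centre of its underside.
Not all that is in view belongs to the job. What is shaped like the part that bears cover_grip but green or red is not meant.

How it is judged:
By the outcome, as a careful person would: the job done as asked, in the order asked, and still so for the second after the job is handed in, with the robot touching nothing.
It also fails if it takes over 48 s, if anything falls off the work surface, if the arm or the gripper's body presses on something with over 40 N, if the wrist force passes 120 N, or if a joint passes its speed limit or range.

ROBOT

A 7-joint arm with a two-finger parallel gripper is mounted at the origin on the work surface. World frame = base frame: x ahead of the robot, y to its left, z up, the work surface at z = 0. Lengths are in m, angles in rad, forces in N, time in s.
With the tool pointing down it reaches from about 0.425 to 1.025 m from the base axis. Payload 9.4 kg.
Tool frame: the origin (TCP) lies between the finger pads; the fingertips stand robot.tips_ahead ahead of it and the grasp point (between the pads) lies 11 mm behind it (robot.tips_ahead is the distance from the TCP to the fingertips, in m); z points along the fingers, y is the direction in which the jaws open and shut (so a half turn about z gives the same grasp; the last joint's range is limited). The gripper opens to 85 mm and grips with 20 to 120 N. Pads are 22 mm wide; open, the fingers measure 114 mm over their backs; the gripper's body (76 mm by 85 mm) begins 54 mm behind the grasp point. The pads swing forward as they close: fully open they stand 13 mm farther back than shut.
Start: joints at [-1.24, 0.599, -0.003, 1.599, 0.002, 0.943, -0.08], TCP at [0.288, 0.666, 0.239] pointing down, gripper open.
Joint ranges: [-2.57, 2.57], [-0.35, 1.97], [-1.29, 1.29], [0.11, 2.56], [-1.05, 4.19], [0.11, 1.86], [-2.63, 2.63]. Speed limits (rad/s): [2.22, 2.22, 3.01, 3.01, 3.14, 3.14, 3.14].

INTERFACE

Orientations are given as a 3x3 rotation matrix whose columns are the frame's x, y, z axes.
In Python, from rig import robot gives the robot as it stands. The module is installed in compiled form; this text tells all that it offers.
- The arm moves only by the shell command python3 -m crank 'ROWS' [OPENING] [FORCE]. ROWS is JSON, a list that holds one entry, the list of rows, each a list of 4 numbers: the shift along the world's x, y, z in m, then the turn about the world's z in rad. In form: [[[tx, ty, tz, spin], ...]]. A call has 1 to 20 rows; each row is the pose to reach, as a shift and turn from the pose commanded when the call began; what a row does not reach only later rows make up. A row lasts 1/10 s, in which the tool goes at most 50 mm and 8.59 degrees, less where a joint would pass 70% of its speed; a pose out of reach is approached as far as the arm can. A call with a gripper value outside its range is refused whole. OPENING is the closure, from -1 (fully open) to 1 (shut), set as the call begins (- or left out, the last holds). The fingers move at their own pace and stop on an object; FORCE is the grip in N (left out, the last holds). Time passes only in rows, so rows that repeat a pose let the fingers close. It gives the time, the measured TCP pose, the force and the opening at its end, in the units of the state.
- robot.get_state(): the state, without advancing time (a new reading comes with each control period).
- robot.capture(name): name is "scene" or "top" or "wrist"; returns a dict with "image" (420x560x3 uint8, red, green, blue), "fx", "fy", "cx", "cy" (pixels), "R" (3x3) and "t" (3): a world point X has camera coordinates R X + t; the wrist camera has in their place "tool_from_camera" (4x4, takes a point from camera to tool coordinates, whose origin is the TCP and whose axes are the flange's). Camera axes: x right, y down, z forward; pixel columns grow to the right and rows downward; lengths in m; the calibration is good to about 2 mm. A picture is of the moment at which its call begins: read the wrist's pose just before it. There is no depth.
- robot.hand_in(): hands the job in, once; it reports no verdict.
The state is a dict: "time_s": time; "joint_pos": joint angles; "joint_vel": joint speeds; "joint_efforts": joint torques, N m; "position": TCP position; "orientation": TCP orientation; "wrist_force": force on the tool from outside, world axes, zero at the start; "ft_torque": the same for the moment, N m; "grip_width": finger opening in m.
Only numpy, scipy, OpenCV 4.12 (cv2) and the standard library are available. Lean on these libraries where they do the work, as an engineer would, in place of code of your own. Each camera call takes 0.05 s, during which the arm holds its last target.

## Working session

There is one attempt and no reset: what is moved stays moved. The work goes in short steps, Python scripts to look and compute and a shell command to move; the robot and the scene stay as the last step left them, time stands still between calls to the robot, and variables do not carry over. Pictures are saved under pics/ and viewed, and the job is handed in when it is done.

```bash
ls; mkdir -p pics
python3 - <<'E'
from rig import robot
import cv2,numpy as np
print(robot.tips_ahead)
s=robot.get_state()
for k,v in s.items(): print(k,np.round(v,4).tolist())
for n in ["scene","top","wrist"]:
    c=robot.capture(n); cv2.imwrite(f"pics/{n}0.png",c["image"][:,:,::-1])
    print(n,{k:np.round(v,4).tolist() for k,v in c.items() if k!="image"})
E
```

```text
pics
0.008
time_s 0.0
joint_pos [-1.2397, 0.6001, -0.0026, 1.6001, 0.0018, 0.9429, -0.0798]
joint_vel [-0.0003, 0.0005, 0.0007, 0.001, -0.0007, 0.0005, 0.0012]
joint_efforts [-0.0005, -77.6468, 1.565, -25.7997, 0.0124, 0.0091, 0.0]
position [0.2873, 0.6651, 0.2384]
orientation [[-0.918, 0.3965, -0.0005], [0.3965, 0.918, -0.0015], [-0.0001, -0.0016, -1.0]]
wrist_force [0.1341, 0.0606, -0.1169]
ft_torque [-0.0049, -0.0267, -0.0124]
grip_width 0.0858
scene {'fx': 385.4403, 'fy': 385.4403, 'cx': 275.9567, 'cy': 214.0208, 'R': [[0.7443, 0.6675, 0.0213], [0.4315, -0.4564, -0.7782], [-0.5097, 0.5884, -0.6277]], 't': [-0.4603, -0.1602, 1.3335]}
top {'fx': 414.6955, 'fy': 414.6955, 'cx': 275.7601, 'cy': 208.3564, 'R': [[-0.0246, -0.9993, -0.028], [-0.9967, 0.0267, -0.0772], [0.0779, 0.026, -0.9966]], 't': [0.0638, 0.5651, 1.3991]}
wrist {'fx': 369.6105, 'fy': 369.6105, 'cx': 282.0423, 'cy': 210.1344, 'tool_from_camera': [[0.001, -0.961, -0.2765, 0.0707], [1.0, 0.0009, 0.0004, -0.0002], [-0.0001, -0.2765, 0.961, -0.1343], [0.0, 0.0, 0.0, 1.0]]}
```

View pics/scene0.png

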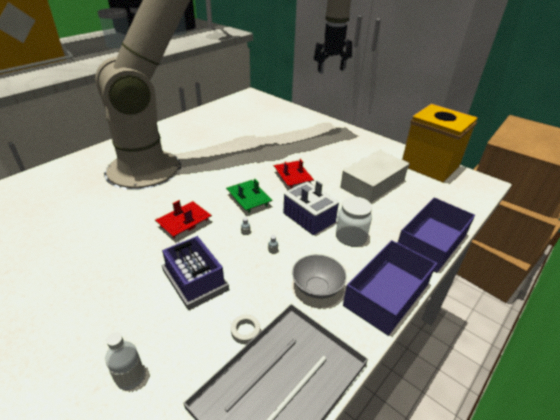

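View pics/top0.png

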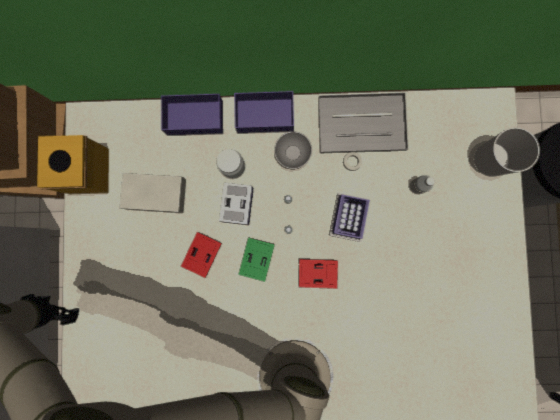

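View pics/wrist0.png

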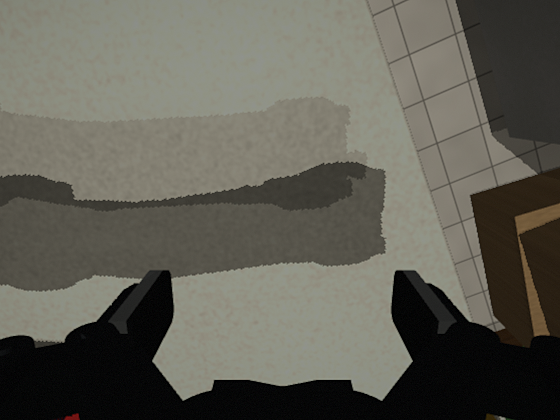

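Candidates for the cover in the top view are white with grey paddles at (236,203), red at (201,254) and (318,273), and green at (257,258). By the description I choose the white one on the purple box. The filled box is at (350,216). I'll check the choice in a close crop.

Run:
```python
import cv2,numpy as np
a=cv2.imread("pics/top0.png")
u=cv2.resize(a[173:243,205:275],(390,390),interpolation=cv2.INTER_CUBIC)
v=cv2.resize(a[183:253,315:385],(390,390),interpolation=cv2.INTER_CUBIC)
cv2.imwrite("pics/crop0.png",np.hstack([u,v]))
b=cv2.imread("pics/scene0.png")
cv2.imwrite("pics/crop1.png",cv2.resize(b[165:305,155:385],None,fx=3.4,fy=3.4,interpolation=cv2.INTER_CUBIC))
```

```text
(no output)
```

View pics/crop0.png

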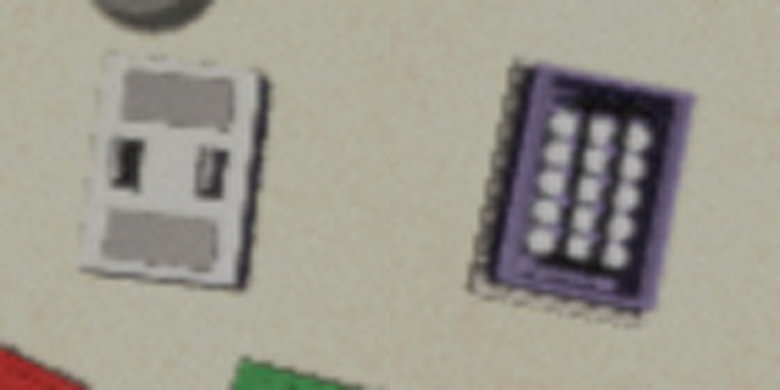

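View pics/crop1.png

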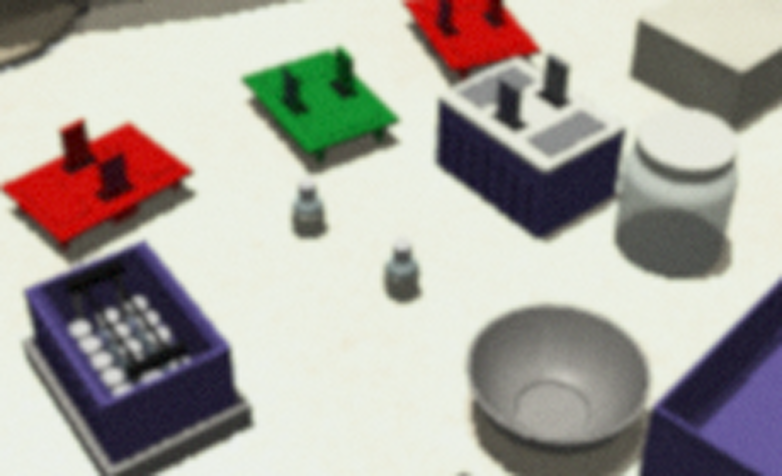

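The crop confirms the white cover on the ribbed purple box, with two dark paddles at crop (127,163) and (212,172). The filled box's rim is in the right-hand crop. Next I'll measure with rays.

```bash
cat > h.py <<'E'
import numpy as np,cv2
from rig import robot
def ray(c,px):
    K=np.array([(px[0]-c["cx"])/c["fx"],(px[1]-c["cy"])/c["fy"],1.])
    if "R" in c: R=np.array(c["R"]);t=np.array(c["t"]); return -R.T@t, R.T@K
    M=c["M"]; return M[:3,3], M[:3,:3]@K
def onz(c,px,z):
    o,d=ray(c,px); return o+d*(z-o[2])/d[2]
def proj(c,X):
    if "R" in c: p=np.array(c["R"])@X+np.array(c["t"])
    else: p=np.linalg.inv(c["M"])@np.r_[X,1]; p=p[:3]
    return np.array([c["fx"]*p[0]/p[2]+c["cx"],c["fy"]*p[1]/p[2]+c["cy"]])
def wrist():
    s=robot.get_state(); T=np.eye(4);T[:3,:3]=s["orientation"];T[:3,3]=s["position"]
    c=robot.capture("wrist"); c["M"]=T@np.array(c["tool_from_camera"]); return c,s
E
python3 - <<'E'
from h import *
c=robot.capture("top")
a=c["image"]
for nm,off,pts,z in [("cover",(205,173),[(105,57),(265,75),(243,288),(82,270)],.076),("filled",(315,183),[(528-390,65),(693-390,97),(655-390,310),(490-390,282)],.080)]:
    P=np.array([onz(c,(off[0]+p[0]/5.571,off[1]+p[1]/5.571),z) for p in pts])
    print(nm,P.round(4).tolist(),P.mean(0).round(4))
    ax=(P[0]+P[1]-P[2]-P[3]); print(np.degrees(np.arctan2(ax[1],ax[0])),np.linalg.norm(ax)/2,np.linalg.norm(P[0]-P[1]))
hsv=cv2.cvtColor(a,cv2.COLOR_RGB2HSV)
m=cv2.inRange(hsv,(110,40,0),(140,255,255))
n,l,st,ce=cv2.connectedComponentsWithStats(m)
for i in range(1,n):
    if st[i][4]>40: print(st[i],ce[i])
for p in [(125,163),(212,172)]:
    print(onz(c,(205+p[0]/5.571,173+p[1]/5.571),.1).round(4))
for nm,p,z in [("va",(288,199),.05),("vb",(289,230),.05),("can",(231,162),.11)]: print(nm,onz(c,p,z).round(3))
E
```

```text
cover [[0.6509, 0.2185, 0.076], [0.6373, 0.123, 0.076], [0.5108, 0.1386, 0.076], [0.524, 0.2341, 0.076]] [0.5807 0.1786 0.076 ]
-7.020360650426686 0.12767080186949714 0.0964396823567055
filled [[0.6015, -0.1636, 0.08], [0.58, -0.2595, 0.08], [0.4557, -0.2322, 0.08], [0.4745, -0.1368, 0.08]] [ 0.5279 -0.198   0.08  ]
-12.1524836038998 0.12852285200515556 0.09826157965936957
[ 234   91   60   42 2257] [263.83385024 111.34957909]
[ 161   94   61   41 2319] [191.55799914 113.76369125]
[333 195  36  44 619] [350.78675283 216.21970921]
[0.5847 0.2041 0.1   ]
[0.578  0.1532 0.1   ]
va [0.595 0.007 0.05 ]
vb [0.491 0.006 0.05 ]
can [0.715 0.189 0.11 ]
```

```bash
python3 -m crank '[[[0.294,-0.486,0,0.287],[0.294,-0.486,0,0.287],[0.294,-0.486,0,0.287],[0.294,-0.486,0,0.287],[0.294,-0.486,0,0.287],[0.294,-0.486,0,0.287],[0.294,-0.486,0,0.287],[0.294,-0.486,0,0.287],[0.294,-0.486,0,0.287],[0.294,-0.486,0,0.287],[0.294,-0.486,0,0.287],[0.294,-0.486,0,0.287],[0.294,-0.486,0,0.287],[0.294,-0.486,0,0.287],[0.294,-0.486,0,0.287],[0.294,-0.486,0,0.287]]]' -1
python3 - <<'E'
from h import *
c,s=wrist(); print(s["time_s"],np.round(s["position"],4),np.round(s["orientation"],4).tolist())
cv2.imwrite("pics/w1.png",c["image"][:,:,::-1])
np.save("w1M.npy",c["M"])
E
```

```text
time_s: 1.8
position: [0.5808, 0.1812, 0.2393]
orientation: [[-0.993, 0.118, -0.0], [0.118, 0.993, 0.0], [0.0, 0.0, -1.0]]
wrist_force: [-0.3, 0.8, -0.6]
grip_width: 0.0853
1.8 [0.5808 0.1812 0.2393] [[-0.993, 0.118, -0.0002], [0.118, 0.993, 0.0005], [0.0003, 0.0004, -1.0]]
```

View pics/w1.png

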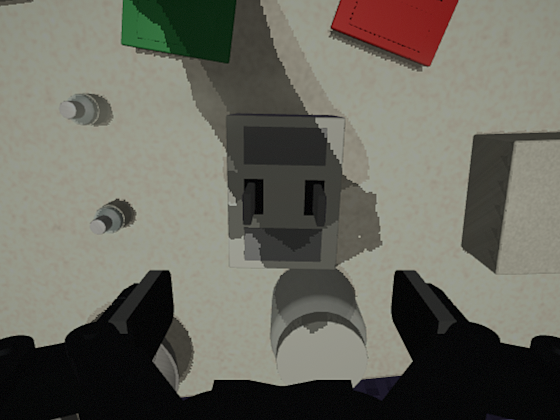

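The cover is in view at about (229..344, 115..268), with the paddles at (252,200) and (317,203). I'll zoom in for the corners.

Run:
```python
import cv2
a=cv2.imread("pics/w1.png")[105:280,215:360]
a=cv2.convertScaleAbs(a,alpha=1.6)
cv2.imwrite("pics/w1c.png",cv2.resize(a,(495,597),interpolation=cv2.INTER_CUBIC))
```

```text
(no output)
```

View pics/w1c.png

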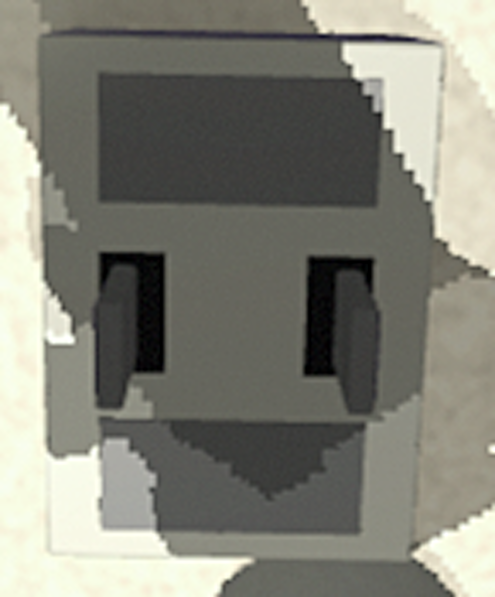

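Run:
```python
from h import *
c=dict(M=np.load("w1M.npy"),fx=369.6105,fy=369.6105,cx=282.0423,cy=210.1344)
def f(p,z): return onz(c,(215+(p[0]+.5)/3.4138-.5,105+(p[1]+.5)/3.4138-.5),z)
P=np.array([f(p,.076) for p in [(40,38),(441,44),(411,558),(50,552)]])
print(P.round(4).tolist(),P.mean(0).round(4))
ax=P[2]+P[3]-P[0]-P[1]; print(np.degrees(np.arctan2(ax[1],ax[0])),np.linalg.norm(ax)/2)
ay=P[0]+P[3]-P[1]-P[2]; print(np.degrees(np.arctan2(ay[1],ay[0])),np.linalg.norm(ay)/2)
S=np.array([f(p,.076) for p in [(98,253),(373,257),(373,378),(98,372)]]);print(S.round(4).tolist(),S.mean(0))
G=np.array([f(p,.076) for p in [(98,72),(382,78),(360,534),(100,530)]]);print(G.mean(0))
```

```text
[[0.5144, 0.1454, 0.076], [0.5264, 0.2364, 0.076], [0.6535, 0.2196, 0.076], [0.641, 0.1277, 0.076]] [0.5838 0.1823 0.076 ]
-7.736512977069745 0.12803631698015036
-97.65755194702828 0.09222506736519775
[[0.5653, 0.1513, 0.076], [0.574, 0.2167, 0.076], [0.6042, 0.214, 0.076], [0.5947, 0.147, 0.076]] [0.58456784 0.18225049 0.076     ]
[0.5844038  0.18208395 0.076     ]
```

```bash
python3 -m crank '[[[0.0025,0.0012,-0.03,-0.016],[0.0025,0.0012,-0.06,-0.016],[0.0025,0.0012,-0.085,-0.016],[0.0025,0.0012,-0.095,-0.016],[0.0025,0.0012,-0.1,-0.016],[0.0025,0.0012,-0.1,-0.016],[0.0025,0.0012,-0.1,-0.016]]]' -1
python3 - <<'E'
from h import *
c,s=wrist(); print(np.round(s["position"],4),np.round(s["orientation"],4).tolist())
cv2.imwrite("pics/w2.png",cv2.convertScaleAbs(c["image"][:,:,::-1],alpha=1.5))
np.save("w2M.npy",c["M"])
E
```

```text
time_s: 2.55
position: [0.5846, 0.1811, 0.1403]
orientation: [[-0.991, 0.136, 0.002], [0.136, 0.991, 0.001], [-0.001, 0.001, -1.0]]
wrist_force: [0.7, 0.2, -0.1]
grip_width: 0.0855
[0.5846 0.1811 0.1403] [[-0.9907, 0.1362, 0.0015], [0.1362, 0.9907, 0.0006], [-0.0015, 0.0008, -1.0]]
```

View pics/w2.png

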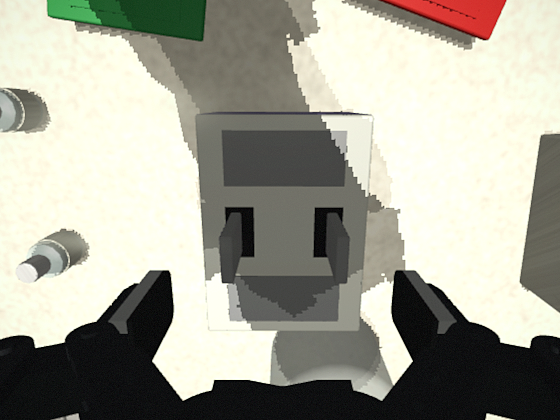

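Cover spans u 196–373 (top edge) and 209–359 (bottom edge), with the paddles' outer faces at 220 and 349. The centre is about u=284.3, against the finger midline at 282.5.

Run:
```python
from h import *
c=dict(M=np.load("w2M.npy"),fx=369.6105,fy=369.6105,cx=282.0423,cy=210.1344)
P=np.array([onz(c,p,.076) for p in [(196,114),(373,115),(359,331),(209,330)]])
print(P.round(4).tolist(),P.mean(0).round(4))
ax=P[2]+P[3]-P[0]-P[1]; print(np.degrees(np.arctan2(ax[1],ax[0])),np.linalg.norm(ax)/2)
ay=P[0]+P[3]-P[1]-P[2]; print(np.degrees(np.arctan2(ay[1],ay[0])),np.linalg.norm(ay)/2)
# paddle tops outer
Q=np.array([onz(c,p,.116) for p in [(220,248),(349,248)]]);print(Q.round(4))
for p in [(172,270),(393,270),(150,270),(415,270)]: 
    o,d=ray(c,p); print((np.linalg.inv(c["M"][:3,:3])@d)[:2])
```

```text
[[0.5136, 0.1458, 0.076], [0.5266, 0.237, 0.076], [0.6546, 0.2197, 0.076], [0.6414, 0.128, 0.076]] [0.5841 0.1826 0.076 ]
-7.799112880236533 0.1291255355595669
-98.15762060978187 0.09233187428880871
[[0.5739 0.1539 0.116 ]
 [0.5819 0.2127 0.116 ]]
[-0.29772504  0.16196942]
[0.3002017  0.16196942]
[-0.35724716  0.16196942]
[0.35972382 0.16196942]
```

```bash
python3 -m crank '[[[0,0.0013,-0.02,0],[0,0.0013,-0.04,0],[0,0.0013,-0.05,0],[0,0.0013,-0.05,0],[0,0.0013,-0.05,0],[0,0.0013,-0.05,0]]]' -1
python3 - <<'E'
from h import *
c,s=wrist(); print(np.round(s["position"],4),np.round(s["wrist_force"],2))
cv2.imwrite("pics/w3.png",cv2.convertScaleAbs(c["image"][:,:,::-1],alpha=1.5))
E
```

```text
time_s: 3.2
position: [0.5846, 0.1822, 0.0903]
orientation: [[-0.991, 0.136, 0.001], [0.136, 0.991, 0.001], [-0.001, 0.001, -1.0]]
wrist_force: [1.1, -0.4, -0.1]
grip_width: 0.0853
[0.5846 0.1822 0.0903] [ 1.12 -0.4  -0.12]
```

View pics/w3.png

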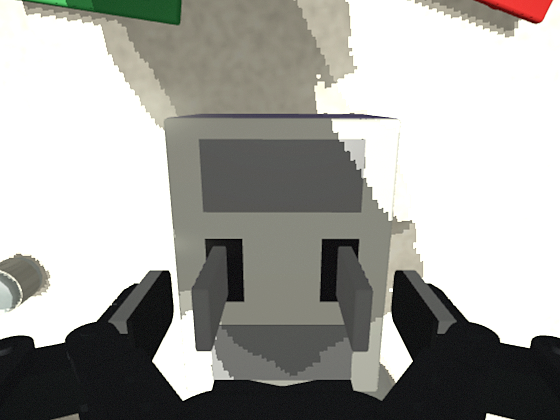

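The paddles at u 193 and 372 are now centred at 282.5, which matches the finger midline. I'll start the pinch gently.

```bash
python3 -m crank '[[[0,0,0,0],[0,0,0,0],[0,0,0,0],[0,0,0,0],[0,0,0,0]]]' -0.35 40; python3 -m crank '[[[0,0,0,0],[0,0,0,0],[0,0,0,0]]]' -0.25
```

```text
time_s: 3.75
position: [0.5843, 0.1822, 0.0899]
orientation: [[-0.991, 0.136, 0.001], [0.136, 0.991, 0.0], [-0.001, 0.0, -1.0]]
wrist_force: [-0.1, -0.9, 5.4]
grip_width: 0.058
time_s: 4.05
position: [0.5844, 0.1822, 0.0901]
orientation: [[-0.991, 0.137, 0.001], [0.137, 0.991, 0.0], [-0.001, 0.001, -1.0]]
wrist_force: [-0.5, 0.0, 8.0]
grip_width: 0.0538
```

```bash
python3 -m crank '[[[0,0,0.0005,0],[0,0,0.0005,0],[0,0,0.0005,0],[0,0,0.0005,0]]]' -0.1; python3 -m crank '[[[0,0,0.0005,0],[0,0,0.0005,0],[0,0,0.0005,0]]]' 0.2
```

```text
time_s: 4.45
position: [0.5844, 0.1821, 0.0909]
orientation: [[-0.991, 0.137, 0.001], [0.137, 0.991, 0.0], [-0.001, 0.0, -1.0]]
wrist_force: [-1.5, -1.1, 12.1]
grip_width: 0.0478
time_s: 4.75
position: [0.5845, 0.1821, 0.0912]
orientation: [[-0.991, 0.137, 0.001], [0.137, 0.991, 0.0], [-0.001, 0.001, -1.0]]
wrist_force: [-1.3, -0.5, 8.8]
grip_width: 0.0469
```

```bash
python3 -m crank '[[[0,0,0.001,0],[0,0,0.002,0],[0,0,0.004,0],[0,0,0.006,0],[0,0,0.008,0],[0,0,0.008,0]]]'; python3 -m crank '[[[0,0,0.008,0],[0,0,0.02,0],[0,0,0.04,0],[0,0,0.06,0],[0,0,0.07,0],[0,0,0.07,0],[0,0,0.07,0]]]'
python3 - <<'E'
from h import *
c,s=wrist(); print(np.round(s["position"],4),np.round(s["wrist_force"],2),s["grip_width"],np.round(s["orientation"],4).tolist())
cv2.imwrite("pics/w4.png",cv2.convertScaleAbs(c["image"][:,:,::-1],alpha=1.5)); np.save("w4M.npy",c["M"])
b=robot.capture("scene")["image"][:,:,::-1]
cv2.imwrite("pics/s4.png",cv2.resize(b[125:305,155:385],None,fx=3.2,fy=3.2,interpolation=cv2.INTER_CUBIC))
E
```

```text
time_s: 5.35
position: [0.5842, 0.1821, 0.0985]
orientation: [[-0.991, 0.136, 0.0], [0.136, 0.991, 0.0], [-0.0, 0.0, -1.0]]
wrist_force: [0.9, 0.7, -2.1]
grip_width: 0.0466
time_s: 6.05
position: [0.5839, 0.182, 0.1683]
orientation: [[-0.991, 0.136, 0.0], [0.136, 0.991, 0.0], [-0.0, 0.0, -1.0]]
wrist_force: [-0.3, 0.1, -2.4]
grip_width: 0.0463
[0.5839 0.182  0.1683] [-0.25  0.08 -2.43] 0.04628027137824889 [[-0.9907, 0.1362, 0.0002], [0.1362, 0.9907, 0.0], [-0.0002, 0.0001, -1.0]]
```

View pics/w4.png

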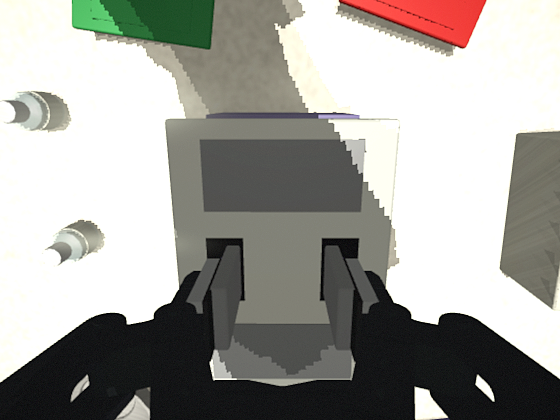

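View pics/s4.png

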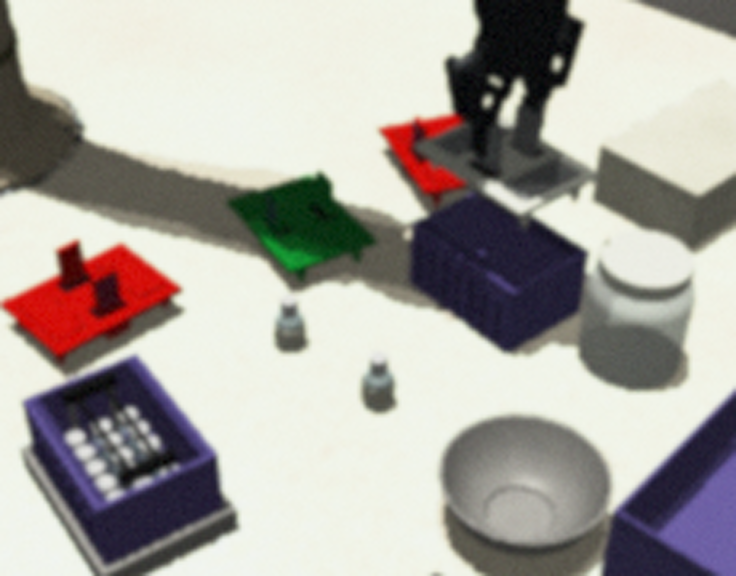

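The cover is free, level and held, with the paddles fully in and a load of −2.4 N. I'll move up and aside so the filled box shows to one side of the held cover in the wrist view.

```bash
python3 -m crank '[[[0,0,0.03,0],[-0.01,-0.03,0.06,-0.02],[-0.02,-0.07,0.08,-0.05],[-0.03,-0.11,0.08,-0.075],[-0.04,-0.15,0.08,-0.075],[-0.045,-0.185,0.08,-0.075],[-0.049,-0.205,0.08,-0.075],[-0.049,-0.215,0.08,-0.075],[-0.049,-0.215,0.08,-0.075],[-0.049,-0.215,0.08,-0.075]]]'
python3 - <<'E'
from h import *
c,s=wrist(); print(np.round(s["position"],4),np.round(s["wrist_force"],2),s["grip_width"],np.round(s["orientation"],4).tolist())
cv2.imwrite("pics/w5.png",cv2.convertScaleAbs(c["image"][:,:,::-1],alpha=1.5)); np.save("w5M.npy",c["M"])
E
```

```text
time_s: 7.15
position: [0.5353, -0.0317, 0.2479]
orientation: [[-0.978, 0.209, -0.0], [0.209, 0.978, 0.001], [0.0, 0.001, -1.0]]
wrist_force: [-0.4, 0.8, -2.3]
grip_width: 0.0467
[ 0.5353 -0.0317  0.2479] [-0.41  0.85 -2.29] 0.04669081313151266 [[-0.9779, 0.2092, -0.0004], [0.2092, 0.9779, 0.0007], [0.0005, 0.0006, -1.0]]
```

View pics/w5.png

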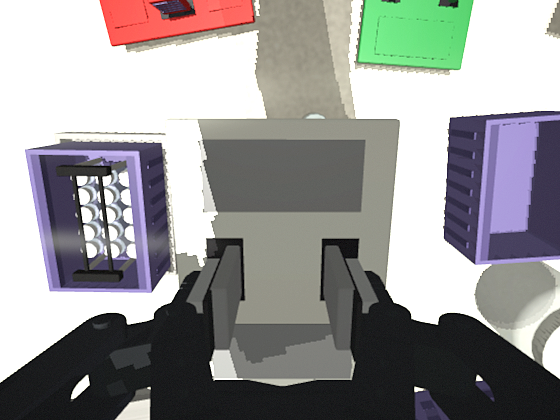

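The filled box shows at left, with its rim at about (27–165, 143–292) and its bars at v 170 and 276. Part of the empty box is at right. I'll zoom in.

Run:
```python
import cv2
a=cv2.imread("pics/w5.png")[130:305,15:190]
cv2.imwrite("pics/w5c.png",cv2.resize(a,(595,595),interpolation=cv2.INTER_CUBIC))
```

```text
(no output)
```

View pics/w5c.png

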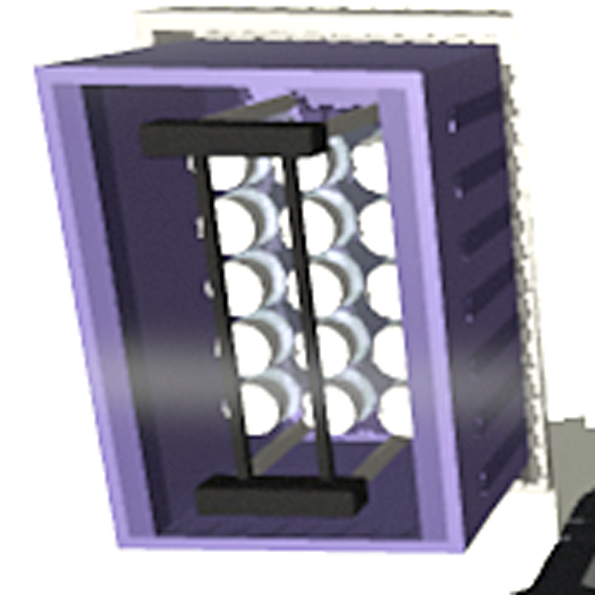

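Run:
```python
from h import *
c=dict(M=np.load("w5M.npy"),fx=369.6105,fy=369.6105,cx=282.0423,cy=210.1344)
for z in (.076,.080,.084):
    P=np.array([onz(c,(15+(p[0]+.5)/3.4-.5,130+(p[1]+.5)/3.4-.5),z) for p in [(35,66),(424,71),(464,552),(118,549)]])
    ax=P[2]+P[3]-P[0]-P[1]; ay=-P[0]-P[3]+P[1]+P[2]
    print(z,P.mean(0).round(4),"ang",np.degrees(np.arctan2(ax[1],ax[0])).round(2),np.degrees(np.arctan2(ay[1],ay[0])).round(2),"size",np.linalg.norm(ax)/2,np.linalg.norm(ay)/2)
    print(P.round(4).tolist())
```

```text
0.076 [ 0.5305 -0.2001  0.076 ] ang -13.22 77.33 size 0.1296357851078436 0.09373034869751529
[[0.457, -0.2312, 0.076], [0.4778, -0.1395, 0.076], [0.6038, -0.1693, 0.076], [0.5834, -0.2606, 0.076]]
0.08 [ 0.5297 -0.1977  0.08  ] ang -13.22 77.33 size 0.1279423708755505 0.09250596218764746
[[0.4571, -0.2284, 0.08], [0.4776, -0.1379, 0.08], [0.602, -0.1674, 0.08], [0.5819, -0.2574, 0.08]]
0.084 [ 0.5288 -0.1954  0.084 ] ang -13.22 77.33 size 0.12624895664325733 0.0912815756777796
[[0.4573, -0.2256, 0.084], [0.4775, -0.1363, 0.084], [0.6002, -0.1654, 0.084], [0.5803, -0.2542, 0.084]]
```

```bash
python3 -m crank '[[[0,-0.04,0,-0.012],[0,-0.09,0,-0.012],[0,-0.14,0,-0.012],[0,-0.19,0,-0.012],[0,-0.24,0,-0.012],[0,-0.28,0,-0.012],[0,-0.31,0,-0.012],[0,-0.325,0,-0.012],[0,-0.33,0,-0.012],[0,-0.33,0,-0.012],[0,-0.33,0,-0.012]]]'
python3 - <<'E'
from h import *
c,s=wrist(); print(np.round(s["position"],4),np.round(s["wrist_force"],2),s["grip_width"],np.round(s["orientation"],4).tolist())
a=cv2.convertScaleAbs(c["image"][:,:,::-1],alpha=1.5)
cv2.imwrite("pics/w6.png",a); np.save("w6M.npy",c["M"])
cv2.imwrite("pics/w6c.png",cv2.resize(a[110:310,360:560],(600,600),interpolation=cv2.INTER_CUBIC))
E
```

```text
time_s: 8.3
position: [0.5358, -0.3606, 0.2482]
orientation: [[-0.976, 0.219, 0.0], [0.219, 0.976, 0.001], [0.0, 0.001, -1.0]]
wrist_force: [0.9, 0.1, -2.1]
grip_width: 0.0468
[ 0.5358 -0.3606  0.2482] [ 0.91  0.1  -2.13] 0.046754703418954546 [[-0.9756, 0.2194, 0.0], [0.2194, 0.9756, 0.0012], [0.0002, 0.0012, -1.0]]
```

View pics/w6.png

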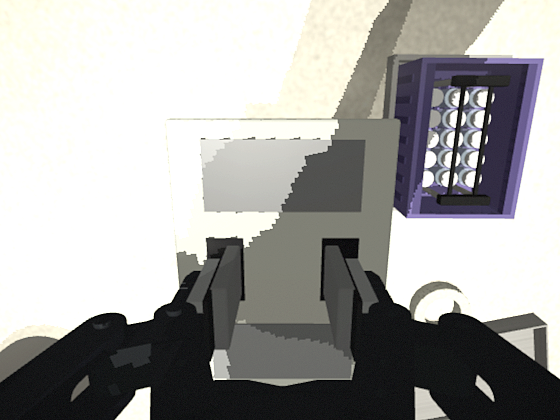

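View pics/w6c.png

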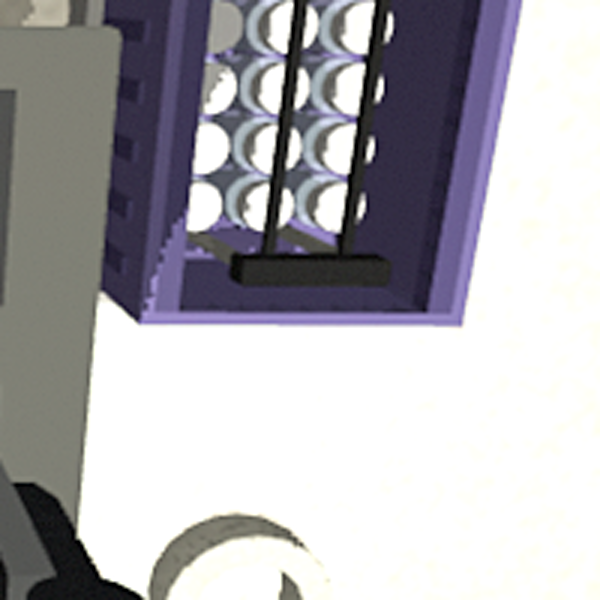

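The filled box is now at right, rim at about (405–543, 57–218). I need a fuller crop.

Run:
```python
import cv2
a=cv2.imread("pics/w6.png")[45:225,380:560]
cv2.imwrite("pics/w6d.png",cv2.resize(a,(594,594),interpolation=cv2.INTER_CUBIC))
```

```text
(no output)
```

View pics/w6d.png

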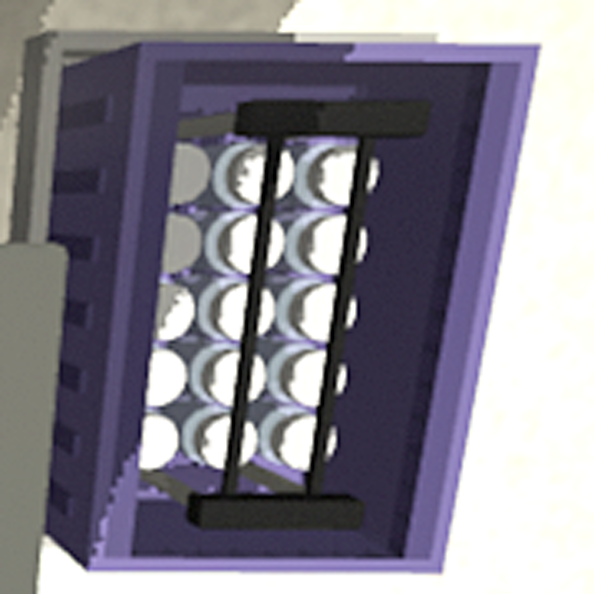

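Run:
```python
from h import *
K=dict(fx=369.6105,fy=369.6105,cx=282.0423,cy=210.1344)
c5=dict(M=np.load("w5M.npy"),**K);c6=dict(M=np.load("w6M.npy"),**K)
p5=[(15+(p[0]+.5)/3.4-.5,130+(p[1]+.5)/3.4-.5) for p in [(35,66),(424,71),(464,552),(118,549)]]
p6=[(380+(p[0]+.5)/3.3-.5,45+(p[1]+.5)/3.3-.5) for p in [(140,43),(540,45),(441,573),(88,571)]]
T=[]
for a,b in zip(p5,p6):
    o1,d1=ray(c5,a);o2,d2=ray(c6,b)
    s=np.linalg.lstsq(np.c_[d1,-d2],o2-o1,rcond=None)[0]
    x1=o1+s[0]*d1;x2=o2+s[1]*d2; T.append((x1+x2)/2); print(T[-1].round(4),np.linalg.norm(x1-x2).round(4))
T=np.array(T);print(T.mean(0))
for c,pp in((c5,p5),(c6,p6)):
  for z in (.076,.08,.084):
    P=np.array([onz(c,p,z) for p in pp])
    ax=P[2]+P[3]-P[0]-P[1]; ay=-P[0]-P[3]+P[1]+P[2]
    print(z,P.mean(0).round(4),"ang",np.degrees(np.arctan2(ax[1],ax[0])).round(2),np.degrees(np.arctan2(ay[1],ay[0])).round(2),"size",np.linalg.norm(ax)/2,np.linalg.norm(ay)/2)
```

```text
[ 0.457  -0.2317  0.0752] 0.0
[ 0.4779 -0.1399  0.0749] 0.0001
[ 0.604  -0.1695  0.0757] 0.0001
[ 0.5832 -0.2604  0.0762] 0.0003
[ 0.53050049 -0.20039376  0.07547885]
0.076 [ 0.5305 -0.2001  0.076 ] ang -13.22 77.33 size 0.1296357851078436 0.09373034869751529
0.08 [ 0.5297 -0.1977  0.08  ] ang -13.22 77.33 size 0.1279423708755505 0.09250596218764746
0.084 [ 0.5288 -0.1954  0.084 ] ang -13.22 77.33 size 0.12624895664325733 0.0912815756777796
0.076 [ 0.5305 -0.2007  0.076 ] ang -12.83 77.08 size 0.12929358033120777 0.09335544785634733
0.08 [ 0.5296 -0.2026  0.08  ] ang -12.83 77.08 size 0.12760608803056056 0.09213700685504222
0.084 [ 0.5288 -0.2045  0.084 ] ang -12.83 77.08 size 0.125918595729913 0.09091856585373717
```

Run:
```python
from h import *
K=dict(fx=369.6105,fy=369.6105,cx=282.0423,cy=210.1344)
for f,z,t in (("w6M.npy",.2332,(.5358,-.3606)),("w4M.npy",.1535,(.5839,.182))):
    c=dict(M=np.load(f),**K)
    for dz in (-.002,0,.002):
        M=c["M"]
        P=np.array([onz(c,p,z+dz) for p in [(166,119.5),(398.5,119.5),(200.5,139),(365,139),(203,212),(363,212),(243,239),(322,239)]])
        R=np.load(f)
        # tool coords via yaw
        yaw=np.array([[-.9756,.2194],[.2194,.9756]]) if f=="w6M.npy" else np.array([[-.9907,.1362],[.1362,.9907]])
        print(f,dz,((P[:,:2]-t)@yaw*1000).round(1).tolist())
```

```text
w6M.npy -0.002 [[64.7, -46.1], [64.8, 46.3], [57.1, -32.9], [57.1, 33.5], [26.4, -33.7], [26.4, 34.6], [14.2, -17.0], [14.2, 17.5]]
w6M.npy 0 [[64.8, -45.5], [64.9, 45.7], [57.3, -32.5], [57.3, 33.0], [27.0, -33.2], [27.0, 34.1], [14.9, -16.7], [14.9, 17.2]]
w6M.npy 0.002 [[64.9, -44.9], [65.0, 45.1], [57.4, -32.0], [57.5, 32.6], [27.6, -32.8], [27.6, 33.7], [15.6, -16.5], [15.7, 17.0]]
w4M.npy -0.002 [[64.8, -46.1], [64.8, 46.3], [57.1, -32.8], [57.2, 33.5], [26.5, -33.6], [26.5, 34.5], [14.3, -16.9], [14.3, 17.5]]
w4M.npy 0 [[64.8, -45.4], [64.9, 45.7], [57.3, -32.4], [57.4, 33.0], [27.1, -33.1], [27.1, 34.1], [15.0, -16.7], [15.0, 17.2]]
w4M.npy 0.002 [[64.9, -44.8], [65.0, 45.1], [57.5, -31.9], [57.6, 32.6], [27.7, -32.7], [27.7, 33.6], [15.8, -16.4], [15.8, 17.0]]
```

```bash
python3 -m crank '[[[-0.001,0.03,0,-0.004],[-0.002,0.07,0,-0.004],[-0.004,0.11,0,-0.004],[-0.005,0.14,0,-0.004],[-0.005,0.155,0,-0.004],[-0.005,0.16,0,-0.004],[-0.005,0.16,-0.03,-0.004],[-0.005,0.16,-0.06,-0.004],[-0.005,0.16,-0.09,-0.004],[-0.005,0.16,-0.105,-0.004],[-0.005,0.16,-0.11,-0.004],[-0.005,0.16,-0.11,-0.004],[-0.005,0.16,-0.11,-0.004]]]'
python3 - <<'E'
from h import *
c,s=wrist(); print(np.round(s["position"],4),np.round(s["wrist_force"],2),s["grip_width"],np.round(s["orientation"],4).tolist())
cv2.imwrite("pics/w7.png",cv2.convertScaleAbs(c["image"][:,:,::-1],alpha=1.5)); np.save("w7M.npy",c["M"])
b=robot.capture("scene")["image"][:,:,::-1]
cv2.imwrite("pics/s7.png",cv2.resize(b[150:320,120:280],None,fx=3.5,fy=3.5,interpolation=cv2.INTER_CUBIC))
E
```

```text
time_s: 9.65
position: [0.5306, -0.2036, 0.139]
orientation: [[-0.974, 0.226, 0.001], [0.226, 0.974, -0.001], [-0.001, -0.0, -1.0]]
wrist_force: [-0.3, 0.2, -1.6]
grip_width: 0.0469
[ 0.5306 -0.2036  0.139 ] [-0.28  0.15 -1.61] 0.04689265706855781 [[-0.974, 0.2264, 0.0012], [0.2264, 0.974, -0.0006], [-0.0013, -0.0003, -1.0]]
```

View pics/w7.png

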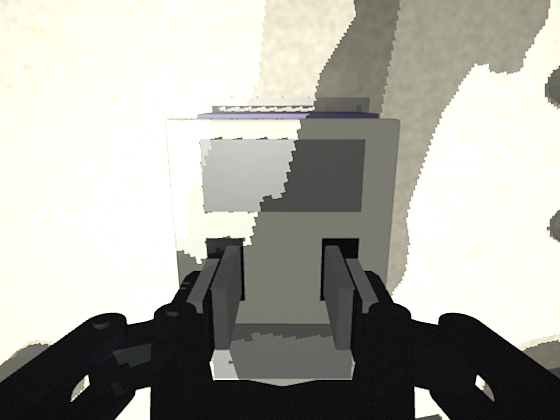

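View pics/s7.png

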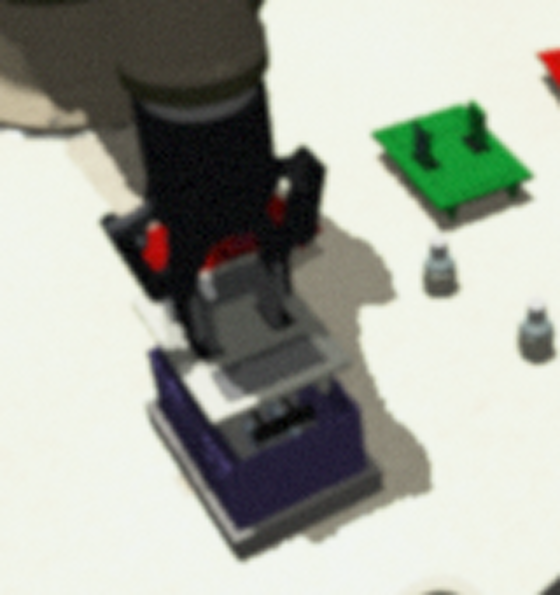

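The near edge of the filled box's rim (u 198–378, centre 288) shows past the plate (centre 282.5). That means about +3 mm in y is still needed, which agrees with the measured pose.

```bash
python3 -m crank '[[[0,0.003,0,0.003],[0,0.003,0,0.003],[0,0.003,0,0.003],[0,0.003,0,0.003]]]'
python3 - <<'E'
from h import *
c,s=wrist(); print(np.round(s["position"],4),np.round(s["wrist_force"],2),np.round(s["orientation"],4).tolist())
a=cv2.convertScaleAbs(c["image"][:,:,::-1],alpha=1.5)
cv2.imwrite("pics/w8.png",cv2.resize(a[85:135,150:420],(800,148),interpolation=cv2.INTER_CUBIC))
E
```

```text
time_s: 10.15
position: [0.5301, -0.1999, 0.1384]
orientation: [[-0.975, 0.223, 0.0], [0.223, 0.975, -0.0], [-0.0, -0.0, -1.0]]
wrist_force: [-0.0, -0.9, -2.1]
grip_width: 0.0466
[ 0.5301 -0.1999  0.1384] [-0.04 -0.94 -2.15] [[-0.9749, 0.2228, 0.0003], [0.2228, 0.9749, -0.0001], [-0.0003, -0.0, -1.0]]
```

View pics/w8.png

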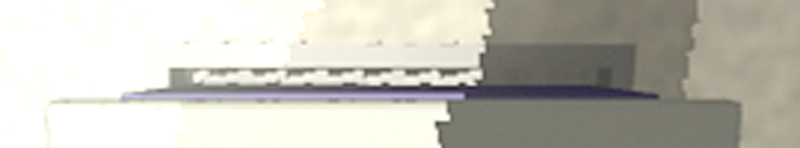

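```bash
python3 -m crank '[[[0.0004,-0.0004,-0.003,0],[0.0004,-0.0004,-0.007,0],[0.0004,-0.0004,-0.011,0],[0.0004,-0.0004,-0.014,0],[0.0004,-0.0004,-0.017,0],[0.0004,-0.0004,-0.02,0],[0.0004,-0.0004,-0.02,0]]]'; python3 -m crank '[[[0,0,-0.002,0],[0,0,-0.004,0],[0,0,-0.006,0],[0,0,-0.006,0]]]'
```

```text
time_s: 10.9
position: [0.5302, -0.2003, 0.1178]
orientation: [[-0.975, 0.223, -0.001], [0.223, 0.975, 0.0], [0.001, 0.0, -1.0]]
wrist_force: [-1.1, -0.6, -2.2]
grip_width: 0.0467
time_s: 11.3
position: [0.5303, -0.2003, 0.112]
orientation: [[-0.975, 0.223, -0.0], [0.223, 0.975, 0.0], [0.0, 0.0, -1.0]]
wrist_force: [-1.3, 0.2, -2.5]
grip_width: 0.0468
```

Pegs are entering with no contact force. I'll continue slowly and watch for the bars.

```bash
python3 -m crank '[[[0,0,-0.001,0],[0,0,-0.002,0],[0,0,-0.003,0],[0,0,-0.003,0]]]'; python3 -m crank '[[[0,0,-0.001,0],[0,0,-0.002,0],[0,0,-0.002,0]]]';python3 -m crank '[[[0,0,-0.001,0],[0,0,-0.002,0],[0,0,-0.002,0]]]'
```

```text
time_s: 11.7
position: [0.5304, -0.2003, 0.1092]
orientation: [[-0.975, 0.223, -0.0], [0.223, 0.975, 0.0], [0.0, 0.0, -1.0]]
wrist_force: [0.5, 0.2, -1.1]
grip_width: 0.0468
time_s: 12.0
position: [0.5304, -0.2003, 0.1071]
orientation: [[-0.975, 0.223, -0.0], [0.223, 0.975, 0.0], [0.0, 0.0, -1.0]]
wrist_force: [-0.1, -0.9, -2.4]
grip_width: 0.0467
time_s: 12.3
position: [0.5304, -0.2003, 0.1051]
orientation: [[-0.975, 0.223, -0.0], [0.223, 0.975, 0.0], [0.0, -0.0, -1.0]]
wrist_force: [0.4, 0.0, -2.6]
grip_width: 0.0465
```

```bash
python3 -m crank '[[[0,0,-0.001,0],[0,0,-0.001,0]]]'; python3 -m crank '[[[0,0,-0.001,0],[0,0,-0.001,0]]]';python3 -m crank '[[[0,0,-0.001,0],[0,0,-0.001,0]]]'
```

```text
time_s: 12.5
position: [0.5304, -0.2003, 0.1042]
orientation: [[-0.975, 0.223, -0.0], [0.223, 0.975, 0.0], [0.0, -0.0, -1.0]]
wrist_force: [-0.3, 0.1, -2.2]
grip_width: 0.0465
time_s: 12.7
position: [0.5304, -0.2003, 0.1032]
orientation: [[-0.975, 0.223, -0.0], [0.223, 0.975, 0.0], [0.0, 0.0, -1.0]]
wrist_force: [-0.1, -0.3, -2.3]
grip_width: 0.0471
time_s: 12.9
position: [0.5304, -0.2004, 0.1024]
orientation: [[-0.975, 0.223, 0.0], [0.223, 0.975, -0.0], [-0.0, -0.0, -1.0]]
wrist_force: [-0.5, 0.3, 3.0]
grip_width: 0.0466
```

The bars touched at TCP z≈0.1026, so I expect the cover home near 0.0976.

```bash
python3 -m crank '[[[0,0,-0.001,0],[0,0,-0.001,0]]]'; python3 -m crank '[[[0,0,-0.001,0],[0,0,-0.001,0]]]';python3 -m crank '[[[0,0,-0.001,0],[0,0,-0.001,0]]]'
```

```text
time_s: 13.1
position: [0.5305, -0.2004, 0.1014]
orientation: [[-0.975, 0.223, 0.0], [0.223, 0.975, -0.0], [-0.0, -0.0, -1.0]]
wrist_force: [-1.3, 0.4, 2.8]
grip_width: 0.0465
time_s: 13.3
position: [0.5305, -0.2004, 0.1003]
orientation: [[-0.975, 0.223, 0.0], [0.223, 0.975, -0.0], [-0.0, -0.0, -1.0]]
wrist_force: [-0.9, 0.2, 4.7]
grip_width: 0.047
time_s: 13.5
position: [0.5305, -0.2004, 0.0993]
orientation: [[-0.975, 0.223, 0.0], [0.223, 0.975, -0.0], [-0.0, -0.0, -1.0]]
wrist_force: [-0.9, -0.1, 5.4]
grip_width: 0.0466
```

```bash
python3 -m crank '[[[0,0,-0.001,0],[0,0,-0.001,0]]]'; python3 -m crank '[[[0,0,-0.0005,0],[0,0,-0.0005,0]]]'
```

```text
time_s: 13.7
position: [0.5305, -0.2004, 0.0983]
orientation: [[-0.975, 0.223, 0.0], [0.223, 0.975, -0.0], [-0.0, -0.0, -1.0]]
wrist_force: [-2.2, 0.8, 6.7]
grip_width: 0.0469
time_s: 13.9
position: [0.5305, -0.2004, 0.0979]
orientation: [[-0.975, 0.223, 0.0], [0.223, 0.975, -0.0], [-0.0, -0.0, -1.0]]
wrist_force: [-1.4, 1.0, 6.4]
grip_width: 0.0466
```

```bash
python3 -m crank '[[[0,0,-0.0005,0],[0,0,-0.0005,0]]]'; python3 -m crank '[[[0,0,-0.0005,0],[0,0,-0.0005,0]]]'
```

```text
time_s: 14.1
position: [0.5305, -0.2004, 0.0978]
orientation: [[-0.975, 0.223, 0.0], [0.223, 0.975, -0.0], [-0.0, -0.0, -1.0]]
wrist_force: [-2.3, -0.3, 10.2]
grip_width: 0.0469
time_s: 14.3
position: [0.5305, -0.2004, 0.0977]
orientation: [[-0.975, 0.223, 0.001], [0.223, 0.975, -0.0], [-0.001, -0.0, -1.0]]
wrist_force: [-4.1, 0.9, 16.0]
grip_width: 0.0468
```

Seated hard at z=0.0977 with 16 N (bars plus a light rim load). Now I'll let the paddles out gradually, pushing down slightly to offset the pad swing.

```bash
python3 -m crank '[[[0,0,0,0],[0,0,0,0]]]' -0.13; python3 -m crank '[[[0,0,-0.0004,0],[0,0,-0.0004,0]]]' -0.19
```

```text
time_s: 14.5
position: [0.5305, -0.2004, 0.0971]
orientation: [[-0.975, 0.223, 0.0], [0.223, 0.975, -0.0], [-0.0, -0.0, -1.0]]
wrist_force: [-0.8, 0.3, 6.4]
grip_width: 0.0483
time_s: 14.7
position: [0.5305, -0.2004, 0.0966]
orientation: [[-0.975, 0.223, 0.0], [0.223, 0.975, -0.0], [-0.0, -0.0, -1.0]]
wrist_force: [-0.9, 0.2, 6.3]
grip_width: 0.0511
```

```bash
python3 -m crank '[[[0,0,-0.0006,0],[0,0,-0.0006,0]]]'
```

```text
time_s: 14.9
position: [0.5306, -0.2005, 0.0963]
orientation: [[-0.975, 0.223, 0.001], [0.223, 0.975, -0.0], [-0.001, -0.0, -1.0]]
wrist_force: [-0.9, -0.2, 9.5]
grip_width: 0.0508
```

```bash
python3 -m crank '[[[0,0,-0.0006,0],[0,0,-0.0006,0]]]'; python3 -m crank '[[[0,0,-0.0006,0],[0,0,-0.0006,0]]]' -0.24
```

```text
time_s: 15.1
position: [0.5307, -0.2005, 0.0958]
orientation: [[-0.975, 0.223, 0.001], [0.223, 0.975, -0.0], [-0.001, -0.0, -1.0]]
wrist_force: [-3.2, 0.8, 11.9]
grip_width: 0.0509
time_s: 15.3
position: [0.5308, -0.2005, 0.0951]
orientation: [[-0.975, 0.223, 0.001], [0.223, 0.975, -0.0], [-0.001, -0.0, -1.0]]
wrist_force: [-2.0, 0.5, 9.6]
grip_width: 0.053
```

```bash
python3 -m crank '[[[0,0,-0.0006,0],[0,0,-0.0006,0]]]' -0.29; python3 -m crank '[[[0,0,-0.0006,0],[0,0,-0.0006,0]]]' -0.34;  python3 - <<'E'
from h import *
c,s=wrist(); print(np.round(s["position"],4),np.round(s["wrist_force"],2),s["grip_width"])
cv2.imwrite("pics/w9.png",cv2.convertScaleAbs(c["image"][:,:,::-1],alpha=1.5))
b=robot.capture("scene")["image"][:,:,::-1]
cv2.imwrite("pics/s9.png",cv2.resize(b[150:320,120:280],None,fx=3.5,fy=3.5,interpolation=cv2.INTER_CUBIC))
E
```

```text
time_s: 15.5
position: [0.5308, -0.2005, 0.0944]
orientation: [[-0.975, 0.223, 0.001], [0.223, 0.975, -0.0], [-0.001, -0.0, -1.0]]
wrist_force: [-1.3, 0.8, 7.3]
grip_width: 0.0553
time_s: 15.7
position: [0.5309, -0.2005, 0.0937]
orientation: [[-0.975, 0.223, 0.001], [0.223, 0.975, -0.0], [-0.001, -0.0, -1.0]]
wrist_force: [-0.3, 0.8, 6.4]
grip_width: 0.0574
[ 0.5309 -0.2005  0.0937] [-0.33  0.78  6.45] 0.05744904691130309
```

View pics/w9.png

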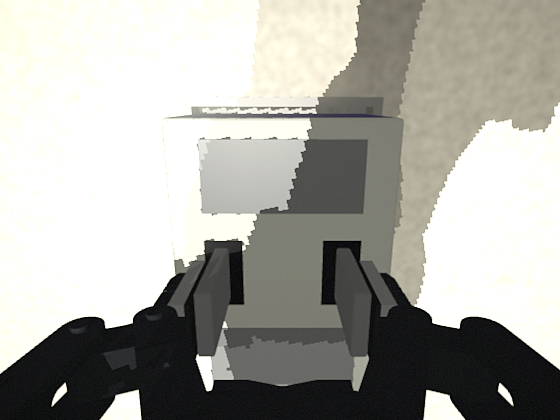

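View pics/s9.png

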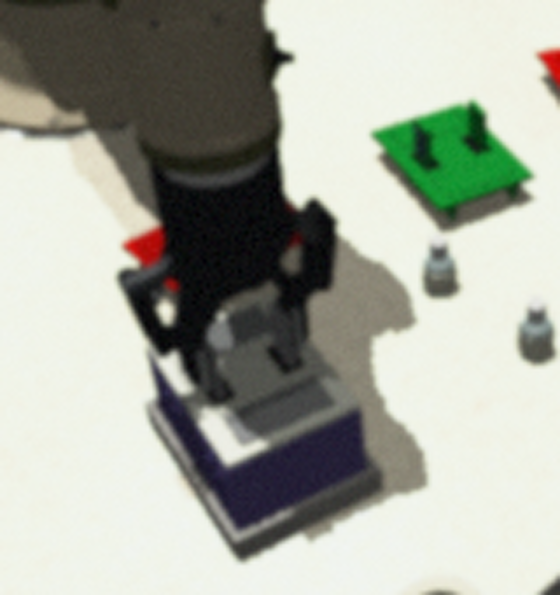

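The plate lies on the rim and the paddles are nearly all the way out. I'll open fully, then lift away.

```bash
python3 -m crank '[[[0,0,0,0],[0,0,0,0]]]' -0.42; python3 -m crank '[[[0,0,0,0],[0,0,0,0],[0,0,0,0],[0,0,0,0],[0,0,0,0]]]' -1;  python3 - <<'E'
from h import *
c,s=wrist(); print(np.round(s["position"],4),np.round(s["wrist_force"],2),s["grip_width"])
cv2.imwrite("pics/w10.png",cv2.convertScaleAbs(c["image"][:,:,::-1],alpha=1.5))
E
```

```text
time_s: 16.0
position: [0.5304, -0.2004, 0.0932]
orientation: [[-0.975, 0.223, -0.0], [0.223, 0.975, 0.0], [0.0, 0.0, -1.0]]
wrist_force: [0.2, 0.6, -0.2]
grip_width: 0.0608
time_s: 16.5
position: [0.5304, -0.2003, 0.0933]
orientation: [[-0.975, 0.223, -0.0], [0.223, 0.975, 0.0], [0.0, 0.0, -1.0]]
wrist_force: [-0.3, 0.5, -0.7]
grip_width: 0.0856
[ 0.5304 -0.2003  0.0933] [-0.25  0.51 -0.65] 0.085628634658678
```

View pics/w10.png

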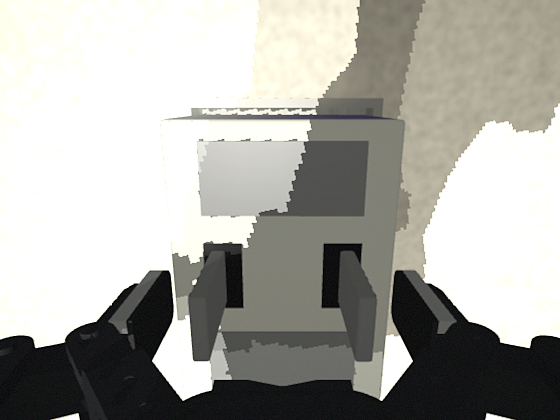

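Fingers are clear on both sides of the sprung-out paddles, and the plate is square on the box. Lifting straight up, then away.

```bash
python3 -m crank '[[[0,0,0.01,0],[0,0,0.03,0],[0,0,0.06,0],[0,0,0.1,0],[0,0,0.13,0],[0,0,0.15,0],[0,0,0.15,0],[0,0,0.15,0]]]';  python3 - <<'E'
from h import *
c,s=wrist(); print(np.round(s["position"],4),np.round(s["wrist_force"],2),s["grip_width"])
np.save("w11M.npy",c["M"])
a=cv2.convertScaleAbs(c["image"][:,:,::-1],alpha=1.3)
cv2.imwrite("pics/w11.png",a)
b=robot.capture("scene")["image"][:,:,::-1]
cv2.imwrite("pics/s11.png",cv2.resize(b[150:320,120:340],None,fx=3.5,fy=3.5,interpolation=cv2.INTER_CUBIC))
E
```

```text
time_s: 17.35
position: [0.5303, -0.2003, 0.2441]
orientation: [[-0.975, 0.223, 0.001], [0.223, 0.975, -0.0], [-0.001, -0.0, -1.0]]
wrist_force: [0.1, 0.2, 0.6]
grip_width: 0.0854
[ 0.5303 -0.2003  0.2441] [0.12 0.21 0.64] 0.08535126864394031
```

View pics/w11.png

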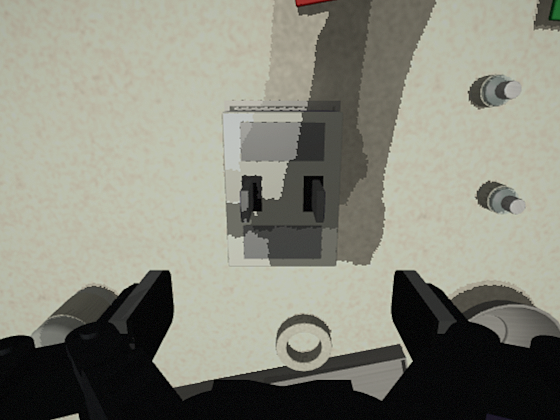

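View pics/s11.png

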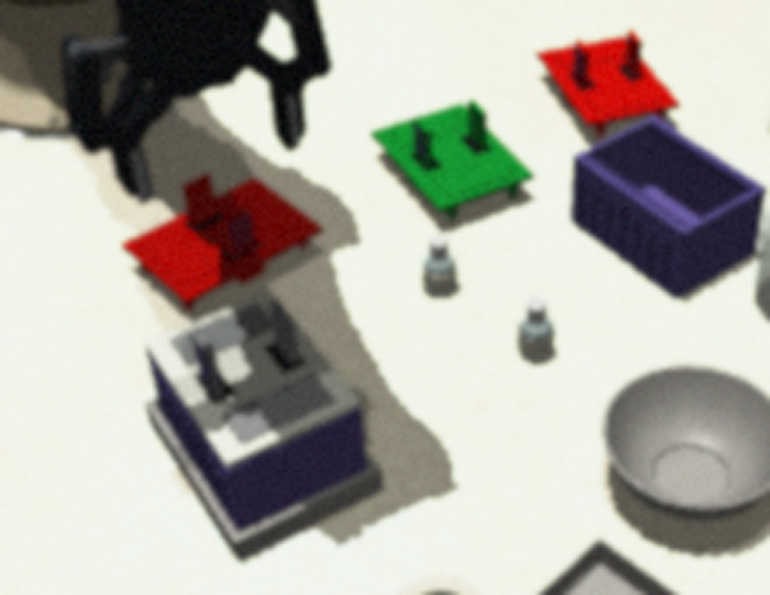

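Run:
```python
import cv2,numpy as np
r=[]
for f in("w3","w9","w10"):
    a=cv2.imread(f"pics/{f}.png")[105:155,150:415]; r.append(cv2.resize(a,(795,150),interpolation=cv2.INTER_CUBIC))
cv2.imwrite("pics/cmp.png",np.vstack(r))
a=cv2.imread("pics/s11.png");
```

```text
(no output)
```

View pics/cmp.png

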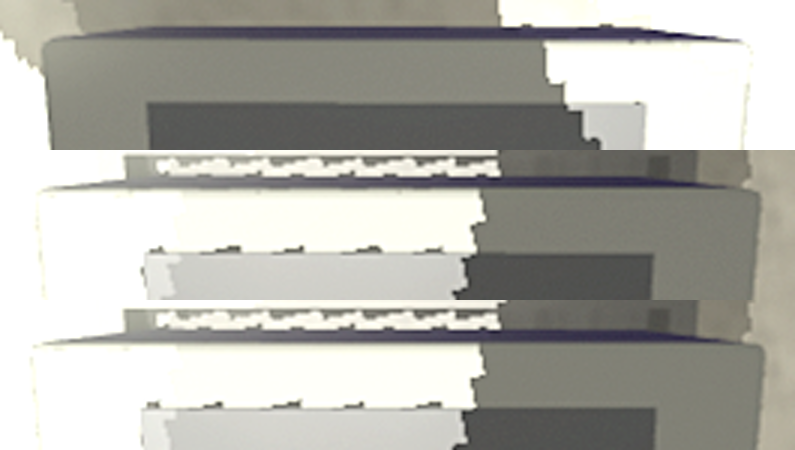

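Cover patch width by scaling gives plate top at about 0.0832 while held and about 0.0838 after release. That is the roughly 1.5 mm spring-back of a latched cover; an unlatched one would sit near 0.088. I'll retreat further and hand in.

```bash
python3 -m crank '[[[0,0.02,0.03,0],[0,0.06,0.06,0],[0,0.1,0.08,0],[0,0.1,0.08,0],[0,0.1,0.08,0],[0,0.1,0.08,0]]]';  python3 - <<'E'
from h import *
b=robot.capture("scene")["image"][:,:,::-1]
cv2.imwrite("pics/s12.png",cv2.resize(b[150:320,120:340],None,fx=3.5,fy=3.5,interpolation=cv2.INTER_CUBIC))
E
```

```text
time_s: 18.05
position: [0.5298, -0.1013, 0.3222]
orientation: [[-0.975, 0.224, -0.002], [0.224, 0.975, -0.0], [0.002, -0.001, -1.0]]
wrist_force: [0.0, 0.4, 0.4]
grip_width: 0.0856
```

View pics/s12.png

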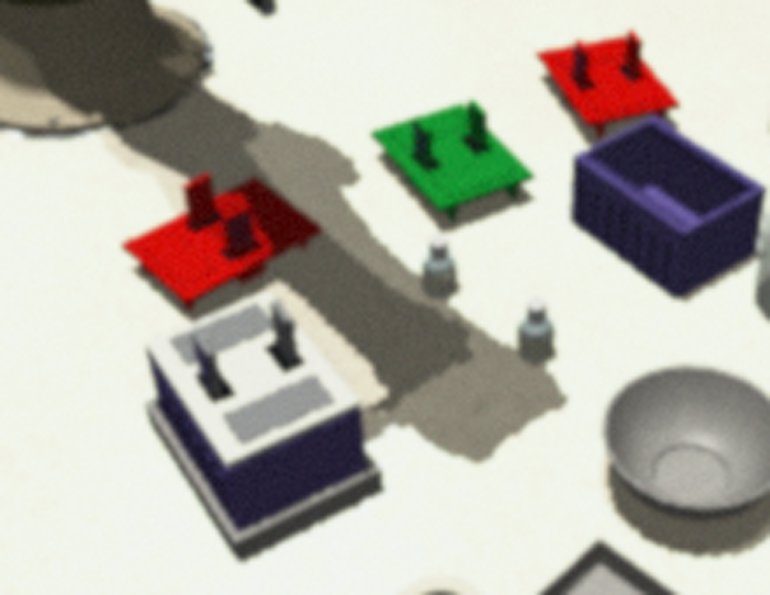

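The scene view shows the cover flat and square on the filled box, no gap, paddles out and the other things in place.

```bash
python3 -c "
from rig import robot
print(robot.hand_in())"
```

```text
the job is handed in; nothing more can be done
None
```

The snap cover is now on the filled vial box. My last checks point to it being latched, flat and square, and I handed the job in at about 18 s.

- **Moving it:** I pinched both paddles fully in on the empty box, lifted the cover off level, and lowered it straight onto the filled box. Contact with the rubber bars came 5 mm above the rim, as expected.
- **Pressing and releasing:** It reached the rim at TCP z about 0.098 m. The highest force I read on the filled box was 16 N, and 12 N on the empty box. I let the paddles out in steps while pressing down. The downward force fell to about 6 N as they came out, so the pads were probably slipping a little.
- **Latched:** The latch was not felt directly; I judged it from images. Plate top came out at about 83.2 mm while held and 83.8 mm after release. Unlatched, it should have risen to about 88 mm.
- **Hand clear:** The fingers came off with no force. The final scene picture shows the cover flat and square with no gap, and nothing else in that view moved.
- **What disagreed:** The top and wrist cameras differed by about 3–4 mm on the cover's position. I used the wrist camera because it also showed the fingers. The wrist camera also put the filled box's rim about 1 mm lower than where the cover actually seated.

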